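# Set the depth of the red-knobbed leather skiver

## Task

On the leather skiver with the red knob, first loosen the brass lock ring by swinging its arm most of the way to its loose stop; the knob must never be forced round while the ring is tight. Then turn the red knob until its black pointer stands at the green mark on the white dial. Finally swing the arm back to its stop so that the ring is fully tight again, with the pointer still at the green mark.

Things in the scene. Friction and masses are not known exactly. Their poses are not given: they have to be found in the camera images.
- lock_ring (a joint): Brass lock ring, 64 mm wide, 12 mm high, under the skiver's red knob; its level arm (top 110 mm above table, 14 mm wide) points away from the robot. Rad: 0 = fully tight, at its stop; grows counter-clockwise from above to 0.8, fully loose, other stop. Starts tight (0 to 0.05); turns with 0.15 N m, stays where left. Below 0.15 it counts as tight, and the knob must not be forced round.
- lock_ring_peg (a point): Centre of the top of the upright steel peg (red cap) at the end of the lock ring's arm: round, 14 mm in diameter, standing 40 mm above the arm, its top about 150 mm above the table, 85 mm from the vertical axis that ring and knob share. Pinch it or push it sideways (about 2 N) round that axis. z axis up.
- adjuster (a joint): Turn of the red knob about the vertical axis, rad: 0 = black pointer at the green mark on the white dial (top 99 mm above table), growing counter-clockwise from above. Starts between -1.35 and -0.5, so turn it counter-clockwise. Stops at -1.6 and 0.7. Friction 0.06 N m; does not spring back.
- adjuster_grip (a point): Centre of the knob's top, on the axis, about 156 mm above table. Red upright bar 46 mm long, 14 thick, 35 high on a disc 48 wide, 9 high; grip across its thickness. x axis along the bar towards the black pointer (reaches 46 mm, level with the disc), y across it, z up. The skiver is grey, 170 x 140 mm, bolted down; a like one with a blue knob stands beside it, either side.
Not all that is in view belongs to the job. What is shaped like the part that bears lock_ring but orange or purple is not meant.

How it is judged:
By the outcome, as a careful person would: the job done as asked, in the order asked, and still so for the second after the job is handed in, with the robot touching nothing.
It also fails if it takes over 54 s, if anything falls off the work surface, if the arm or the gripper's body presses on something with over 40 N, if the wrist force passes 120 N, or if a joint passes its speed limit or range.

## Robot

A 6-joint arm with a two-finger parallel gripper is mounted at the origin on the work surface. World frame = base frame: x ahead of the robot, y to its left, z up, the work surface at z = 0. Lengths are in mm, angles in rad, forces in N, time in s.
With the tool pointing down it reaches from about 275 to 975 mm from the base axis. Payload 8.4 kg.
Tool frame: the origin (TCP) lies midway between the tips of the shut fingers; the grasp point (between the pads) lies 19 mm behind it; z points along the fingers, y is the line along which they close (so a half turn about z gives the same grasp; the last joint's range is limited). The gripper opens to 92 mm and grips with 3 to 60 N. Pads are 20 mm wide; open, the fingers measure 128 mm over their backs; the gripper's body (75 mm by 189 mm) begins 69 mm behind the grasp point.
Start: joints at [-1.3, 0.353, 1.633, -0, 1.155, -0.002], TCP at [168.391, -601.89, 214.583] pointing down, gripper open.
Joint ranges: [-2.63, 2.63], [-0.92, 2.1], [0.06, 2.66], [-1.3, 4.44], [0, 2.69], [-3.02, 3.02]. Speed limits (rad/s): [2.22, 2.22, 2.79, 3.14, 3.14, 3.14].

## Interface

Orientations are given as a unit quaternion [x, y, z, w].
In Python, from workcell import * gives the robot as it stands. Calls block until the motion is done:
- goto(position, orientation): joint-space move of the TCP to a pose.
- servo_line(position, max_speed=150, rotation=None, guard=None): straight line of the TCP; rotation=None keeps the orientation; max_speed is the mean speed in mm/s. With guard (N) it stops when the force on the tool has changed by that much, and returns True; else False.
- move_joints(angles): joint-space move.
- grip(opening, newtons=None): finger opening in mm; newtons is the grip in N (None keeps the last); returns when the fingers have stopped.
- hold(seconds).
- inverse_kinematics(position, orientation): joint angles nearest the present ones, or None.
- read_camera(name): name is "side" or "top"; returns (picture, depth): 400x640x3 uint8, blue, green, red; 400x640 float32, mm along the optical axis (not along the pixel's ray), 0 where there is no reading.
- camera_model(name): a dict with "fx", "fy", "cx", "cy" (pixels), "R" (3x3) and "t" (3): a world point X has camera coordinates R X + t. Camera axes: x right, y down, z forward; pixel columns grow to the right and rows downward; lengths in mm; the calibration is good to about 2 mm. A picture is of the moment at which its call begins. camera_model takes no time and is no camera call.
A pose or a line that the arm cannot do raises MotionError and nothing moves.
- sign_off(): hands the job in; it is judged then, once.
Trained networks look in the newest picture that a camera, given by its name, has taken for a name from the list of things; names that differ only in an ending like _2 or _b are one class to them, and where a whole thing is asked for, a point or a joint stands for the part that bears it (a point fixed in the world has none). Each returns a list of dicts, best first, with "conf" (0 to 1); they miss things now and then, are a little off and sometimes report something else, mostly with a low value. They report only what shows in the picture. A call takes as long as a camera call. They do not tell look-alikes from the thing itself.
- regions_of(name, camera): "region" (400x640 bool, what is visible of it) and "box" ([left, top, width, height] in pixels, round what is visible of it).
- landmark_of(name, camera): "location" ([column, row] in pixels: a listed point, or the origin of a listed thing).
Readings, each from a call of its own:
- current_time(): time.
- current_joint_pos(): joint angles.
- current_dq(): joint speeds.
- current_joint_efforts(): joint torques, N m.
- current_tool_pos(): TCP position.
- current_tool_rot(): TCP orientation.
- current_contact_force(): force on the tool from outside, world axes, zero at the start.
- current_wrist_torque(): the same for the moment, N m.
- current_opening(): finger opening in mm.
- current_finger_force(): force on a finger pad.
Only numpy, scipy, OpenCV 4.12 (cv2) and the standard library are available. Lean on these libraries where they do the work, as an engineer would, in place of code of your own. Each camera call takes 0.05 s, during which the arm holds its last target. There are 200 camera calls.

## Working session

There is one attempt and no reset: what is moved stays moved. The work goes in short steps, each a Python script; the robot and the scene stay as the last script left them, time stands still between calls to the robot, and variables do not carry over. Pictures are saved under pics/ and viewed, at most 10 in all, crops included, and the job is handed in when it is done.

```bash
mkdir -p pics; ls
python3 - <<'E'
from workcell import *
import cv2,numpy as np
for c in("top","side"):
    im,d=read_camera(c); cv2.imwrite(f"pics/{c}0.png",im); np.save(f"pics/{c}0.npy",d)
    m=camera_model(c); print(c,m)
    for n in("lock_ring_peg","adjuster_grip"):
        print(n,[(np.round(x["location"],1),round(x["conf"],2)) for x in landmark_of(n,c)])
print(current_time())
E
```

```text
pics
top {'fx': 375.39279635656385, 'fy': 375.39279635656385, 'cx': 315.67727112709684, 'cy': 204.58443787174755, 'R': array([[ 0.00890077, -0.999835  ,  0.01583477],
       [-0.99574767, -0.01031419, -0.09154339],
       [ 0.09169161, -0.01495263, -0.99567518]]), 't': array([-33.27808189, 486.12746369, 808.91317249])}
lock_ring_peg [(array([219. , 256.5]), 0.9), (array([409.1, 245.4]), 0.79), (array([420.4, 123.1]), 0.61)]
adjuster_grip [(array([203.3, 296.5]), 0.98), (array([408.6, 163.1]), 0.84), (array([391.3, 283.2]), 0.8)]
side {'fx': 397.4374711182598, 'fy': 397.4374711182598, 'cx': 314.19187715001476, 'cy': 196.35141728813056, 'R': array([[-0.81337497, -0.58173466,  0.00243856],
       [-0.36526719,  0.50744105, -0.78043799],
       [ 0.4527704 , -0.63567945, -0.62522844]]), 't': array([386.38295412, 266.04710872, 789.10399352])}
lock_ring_peg [(array([313.8, 237.9]), 0.92), (array([383.9, 155.4]), 0.78)]
adjuster_grip [(array([331. , 136.9]), 0.86), (array([406.1, 169.3]), 0.85), (array([333.9, 265.1]), 0.55)]
0.3
```

View pics/top0.png

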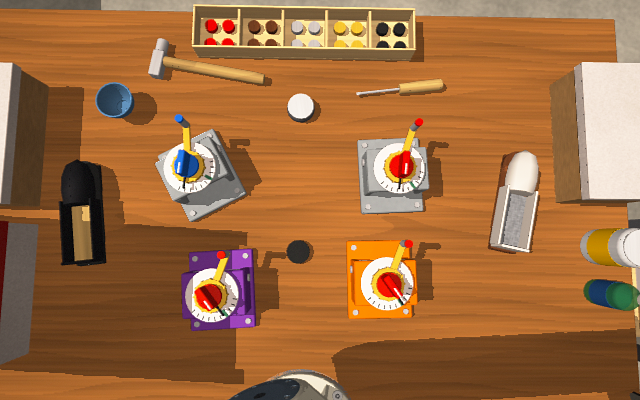

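View pics/side0.png

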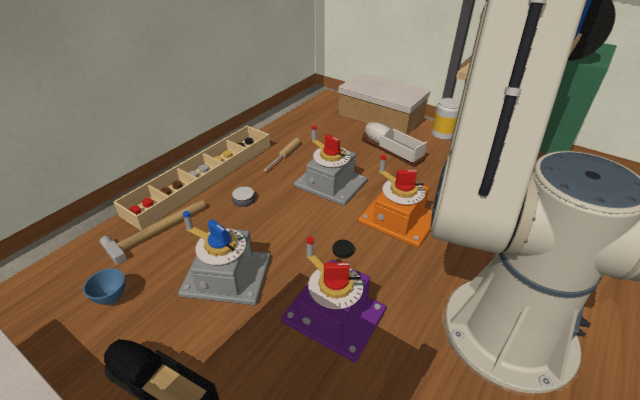

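The target is the grey skiver with the red knob: knob at about (403,165) and peg cap at (419,122) in the top picture, (331,137) and (314,128) in the side picture. The orange and purple ones are decoys. Next I'll take a close crop and compute positions.

```bash
cat > h.py <<'E'
import numpy as np, cv2
from workcell import *
from scipy.spatial.transform import Rotation as Ro
def at_z(c,uv,z):
    m=camera_model(c); r=m["R"].T@np.array([(uv[0]-m["cx"])/m["fx"],(uv[1]-m["cy"])/m["fy"],1]); o=-m["R"].T@m["t"]
    return o+r*(z-o[2])/r[2]
def px(c,X):
    m=camera_model(c); p=m["R"]@np.array(X)+m["t"]; return np.array([m["fx"]*p[0]/p[2]+m["cx"],m["fy"]*p[1]/p[2]+m["cy"]])
def rot(yaw):  # tool down, closing (tool y) axis along world direction yaw+pi/2
    return (Ro.from_euler('z',yaw)*Ro.from_euler('x',np.pi)).as_quat()
def rectify(c,im,xy,z,h=70,s=4):
    # metric view of plane z round xy: up = +x, left = +y, s px/mm
    n=2*h*s; w=np.array([[xy[0]+h,xy[1]+h],[xy[0]+h,xy[1]-h],[xy[0]-h,xy[1]-h],[xy[0]-h,xy[1]+h]])
    P=np.float32([px(c,[*q,z]) for q in w]); H=cv2.getPerspectiveTransform(P,np.float32([[0,0],[n,0],[n,n],[0,n]]))
    return cv2.warpPerspective(im,H,(n,n),flags=cv2.INTER_CUBIC)
E
python3 - <<'E'
from h import *
im=cv2.imread("pics/top0.png")
hsv=cv2.cvtColor(im,cv2.COLOR_BGR2HSV)
print("knob nets",at_z("top",(408.6,163.1),156),"peg",at_z("top",(420.4,123.1),150))
print("side knob",at_z("side",(331,136.9),156))
# white dial centroid
w=((hsv[...,1]<40)&(hsv[...,2]>190)).astype(np.uint8); w[:,:370]=0;w[:,435:]=0;w[:130]=0;w[205:]=0
pts=cv2.findNonZero(w); (cx,cy),r=cv2.minEnclosingCircle(pts); print("dial",cx,cy,r,at_z("top",(cx,cy),99))
red=((hsv[...,1]>180)&((hsv[...,0]<6)|(hsv[...,0]>174))&(hsv[...,2]>90)).astype(np.uint8)
red[:,:370]=0;red[:,440:]=0;red[210:]=0
n,l,st,c=cv2.connectedComponentsWithStats(red)
for k in range(1,n): print(st[k],c[k])
a=at_z("top",(cx,cy),99)
o=np.hstack([cv2.resize(im[105:215,350:450],(500,550),interpolation=cv2.INTER_CUBIC),])
cv2.imwrite("pics/crop0.png",o)
E
```

```text
knob nets [ 554.45573838 -201.02002455  156.        ] peg [ 633.94730693 -226.45493437  150.        ]
side knob [ 560.37734863 -196.46905825  156.        ]
dial 396.0 172.5 40.215145111083984 [ 546.58943519 -190.20056137   99.        ]
[415 118   8   8  49] [418.57142857 121.79591837]
[390 151  23  27 425] [401.32470588 164.66352941]
```

View pics/crop0.png

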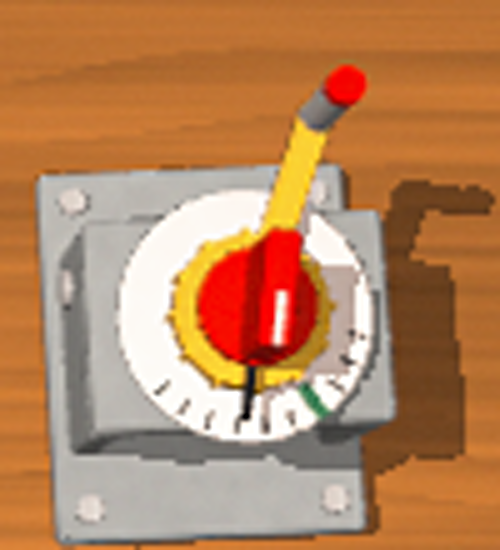

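The crop (5x, origin 350,105) shows the dial centre at about (399.6,168), the pointer tip at (399,188.6), the green mark at (413,185) and the peg cap at (419,122).

Run:
```python
from h import *
c=at_z("top",(399.6,168),99); p=at_z("top",(418.8,121.9),150); g=at_z("top",(413,185),99); t=at_z("top",(399.2,188.6),117)
im=cv2.imread("pics/side0.png"); hsv=cv2.cvtColor(im,cv2.COLOR_BGR2HSV)
red=((hsv[...,1]>180)&((hsv[...,0]<6)|(hsv[...,0]>174))&(hsv[...,2]>90)).astype(np.uint8)
red[:,:300]=0;red[:,350:]=0;red[170:]=0;red[:120]=0
n,l,st,cc=cv2.connectedComponentsWithStats(red)
for k in range(1,n): print(st[k],cc[k])
k=np.argmin(abs(cc[1:,0]-314))+1
ps=at_z("side",cc[k],147)
print("axis",c,"peg",p,"peg side",ps,"dist",np.linalg.norm((p-c)[:2]))
a=lambda v:np.arctan2(v[1]-c[1],v[0]-c[0])
print("arm ang",a(p),"green",a(g),np.linalg.norm((g-c)[:2]),"ptr",a(t),np.linalg.norm((t-c)[:2]))
print(Ro.from_quat(current_tool_rot()).as_matrix().round(2))
for y in(-2.0,-1.4,-.3,.4,.8,1.2,-.8,2.8,-2.6):
    q=inverse_kinematics([c[0],c[1],125],rot(y)); print(y,None if q is None else np.round(q,2))
```

```text
[312 125   5   4  15] [313.66666667 126.66666667]
[324 135  16  20 251] [331.04780876 145.40239044]
axis [ 555.95069878 -197.6553225    99.        ] peg [ 636.26757713 -223.40633016  150.        ] peg side [ 640.63240053 -228.3454578   147.        ] dist 84.34402968622219
arm ang -0.310263108810244 green -2.481554243938917 43.831477035084696 ptr 3.0167028768862134 45.12932963581414
[[ 0.96  0.27 -0.  ]
 [ 0.27 -0.96  0.  ]
 [-0.   -0.   -1.  ]]
-2.0 None
-1.4 [-0.34  0.4   1.79 -0.    0.96  2.63]
-0.3 [-0.34  0.4   1.79 -0.    0.96  1.53]
0.4 [-0.34  0.4   1.79 -0.    0.96  0.83]
0.8 [-0.34  0.4   1.79 -0.    0.96  0.43]
1.2 [-0.34  0.4   1.79 -0.    0.96  0.03]
-0.8 [-0.34  0.4   1.79 -0.    0.96  2.03]
2.8 [-0.34  0.4   1.79  0.    0.96 -1.57]
-2.6 [-0.34  0.4   1.79  0.    0.96 -2.46]
```

Run:
```python
from h import *
d=np.load("pics/top0.npy"); m=camera_model("top")
v,u=np.mgrid[:400,:640]; P=np.stack([(u-m["cx"])/m["fx"]*d,(v-m["cy"])/m["fy"]*d,d],-1)-m["t"]; W=P@m["R"]
W[d==0]=0
z=W[:340,420:,2]; print("max height right side",z.max(), W[:340,:,2].max())
assert z.max()<250
A=np.array([557,-198.3]); a0=-0.31
peg=A+85*np.array([np.cos(a0),np.sin(a0)])
x,y,_=current_tool_pos()
servo_line([x,y,300],300)
grip(60)
goto([*peg,300],rot(a0))
servo_line([*peg,170],200)
im,_=read_camera("top"); cv2.imwrite("pics/top1.png",im)
im2,_=read_camera("side"); cv2.imwrite("pics/side1.png",im2)
o=np.hstack([cv2.resize(im[90:210,350:450],(400,480)),cv2.resize(im2[70:190,270:370],(400,480))]); cv2.imwrite("pics/c1.png",o)
print(current_time(),current_tool_pos(),peg)
```

```text
max height right side 152.88500944569 160.99641578371612
4.425 [ 638.97935498 -224.73936538  171.82850096] [ 637.94835344 -224.2299841 ]
```

View pics/c1.png

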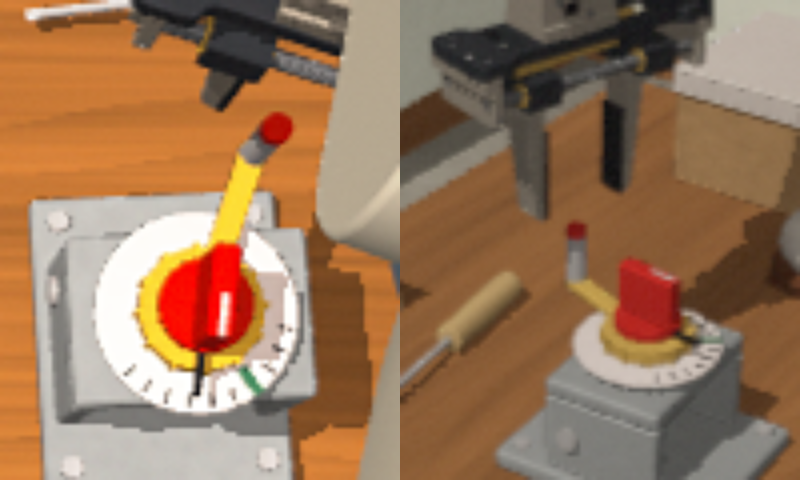

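The fingers straddle the peg in both views (side crop: tips at x≈540 and 618, peg at 577). I'll descend, pinch and swing 0.70 rad counter-clockwise.

```bash
cat >> h.py <<'E'
A=np.array([557,-198.3]); a0=-0.31
def arc(a_from,a_to,n,z,r=85,speed=90,guard=None,A=A):
    for a in np.linspace(a_from,a_to,n+1)[1:]:
        if servo_line([A[0]+r*np.cos(a),A[1]+r*np.sin(a),z],speed,rotation=rot(a),guard=guard): return a,True
    return a_to,False
E
python3 - <<'E'
from h import *
peg=A+85*np.array([np.cos(a0),np.sin(a0)])
if servo_line([*peg,117],120,guard=10): print("guard!",current_tool_pos()); raise SystemExit
grip(12,15); print("opening",current_opening(),current_contact_force())
if current_opening()>12.8:
    print(arc(a0,a0+0.72,6,117,guard=25),current_tool_pos(),current_contact_force(),current_opening())
print(current_time())
E
```

```text
opening 13.382685537008767 [-1.1393824  -1.2401485   0.53358716]
(0.41, False) [ 635.58043414 -164.20766651  117.16046054] [ 6.53341562  3.77588476 -1.80967251] 13.455626606764982
7.3833
```

Run:
```python
from h import *
grip(40); p=current_tool_pos()
servo_line([p[0],p[1],200],250)
goto([A[0]+20,A[1]+140,230],rot(0.4))
im,_=read_camera("top"); cv2.imwrite("pics/top2.png",im)
r=rectify("top",im,A,112,h=75,s=4)
cv2.imwrite("pics/r2.png",r)
hsv=cv2.cvtColor(im,cv2.COLOR_BGR2HSV)
red=((hsv[...,1]>180)&((hsv[...,0]<6)|(hsv[...,0]>174))&(hsv[...,2]>90)).astype(np.uint8)
red[:,:370]=0;red[:,440:]=0;red[210:]=0
n,l,st,c=cv2.connectedComponentsWithStats(red)
for k in range(1,n):
    if st[k,4]>15: print(st[k],c[k],at_z("top",c[k],150))
print(current_time())
```

```text
[384 122   8   5  22] [387.68181818 124.04545455] [ 631.21307254 -163.39298316  150.        ]
[391 151  22  13 158] [402.84810127 157.88607595] [ 565.63630118 -191.76764163  150.        ]
9.0417
```

View pics/r2.png

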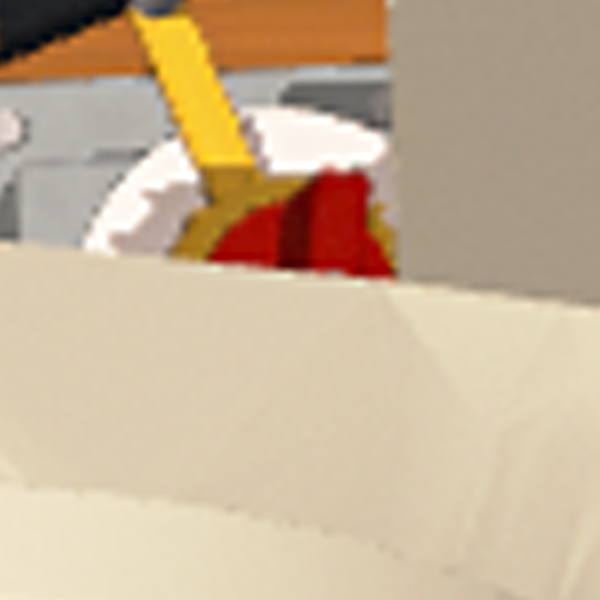

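Run:
```python
from h import *
y0=-0.124
goto([*A,200],rot(y0))
if servo_line([*A,127],120,guard=10): print("guard",current_tool_pos()); raise SystemExit
grip(12,20); print("opening",current_opening(),current_contact_force())
if current_opening()>12.8:
    for y in np.linspace(y0,0.66,5)[1:]:
        print(servo_line([*A,127],60,rotation=rot(y),guard=30))
    print(current_contact_force(),current_wrist_torque(),current_opening(),current_tool_pos(),Ro.from_quat(current_tool_rot()).as_matrix()[:2,0])
    grip(40); servo_line([*A,200],250)
    goto([420,-420,260],rot(-.5))
    im,_=read_camera("top"); cv2.imwrite("pics/top3.png",im)
    im2,_=read_camera("side"); cv2.imwrite("pics/side3.png",im2)
    r=rectify("top",im,A,99,h=60,s=5); r2=rectify("side",im2,A,99,h=60,s=5)
    cv2.imwrite("pics/r3.png",cv2.resize(np.hstack([r,r2]),(800,400)))
print(current_time())
```

```text
opening 13.8092911136054 [-0.55365852  6.43277162  3.02593113]
False
False
False
False
[1.4784298  4.87449809 3.96805714] [ 0.88341451 -0.17356817  0.06531876] 14.101837911997697 [ 557.51005571 -197.4406761   127.57756209] [0.78987494 0.61326574]
14.4833
```

View pics/r3.png

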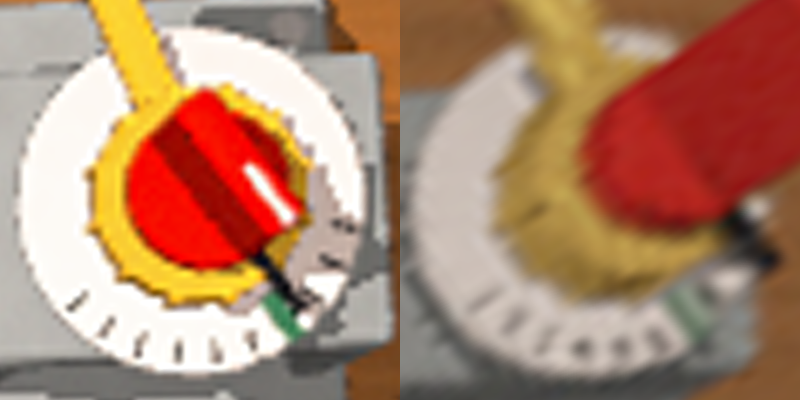

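```bash
cat >> h.py <<'E'
def measure(im,save=None):
    s=8;h=65
    to=lambda uv:np.array([A[0]+h-uv[1]/s,A[1]+h-uv[0]/s])
    r=rectify("top",im,A,99,h,s); hsv=cv2.cvtColor(r,cv2.COLOR_BGR2HSV); g=r.max(2)
    v,u=np.mgrid[:r.shape[0],:r.shape[1]]; R=np.hypot(u-h*s,v-h*s)/s
    w=((hsv[...,1]<45)&(g>205)&(R<58)).astype(np.uint8)
    w=cv2.morphologyEx(w,cv2.MORPH_OPEN,np.ones((9,9)))
    # outer edge: farthest white pixel per direction, robust circle fit
    th=np.arctan2(u-h*s,v-h*s); pts=[]
    for t in np.arange(-np.pi,np.pi,.05):
        k=(w>0)&(abs(th-t)<.02)&(R>40)
        if k.any(): i=np.argmax(np.where(k,R,0)); pts.append(to((u.flat[i],v.flat[i])))
    from scipy.optimize import least_squares
    pts=np.array(pts); f=least_squares(lambda q:np.hypot(*(pts-q[:2]).T)-q[2],[*A,52],loss="soft_l1",f_scale=.7).x
    gm=(hsv[...,0]>60)&(hsv[...,0]<95)&(hsv[...,1]>70)&(R<58)
    gc=to((u[gm].mean(),v[gm].mean()))
    out={"axis,r":f,"green":np.arctan2(*(gc-f[:2])[::-1]),"gr":np.hypot(*(gc-f[:2]))}
    for z in(114,117,121):
        r=rectify("top",im,A,z,h,s)
        X=A[0]+h-v/s-f[0]; Y=A[1]+h-u/s-f[1]; rho=np.hypot(X,Y); an=np.arctan2(Y,X)
        k=(r.max(2)<80)&(rho>28)&(rho<50)&(abs(np.angle(np.exp(1j*(an-out["green"]))))<.9 )
        n,l,st,_=cv2.connectedComponentsWithStats(k.astype(np.uint8)); b=l==1+np.argmax(st[1:,4])
        P=np.c_[X[b],Y[b]]; e=np.linalg.eigh(np.cov(P.T))[1][:,1]; e*=np.sign(e@P.mean(0))
        out[f"ptr{z}"]=(np.arctan2(*P.mean(0)[::-1]),"line",np.arctan2(e[1],e[0]),rho[b].min(),rho[b].max(),b.sum())
    return out
E
python3 - <<'E'
from h import *
for n in("top0","top1","top3"):
    print(n)
    for k,v in measure(cv2.imread(f"pics/{n}.png")).items(): print(k,v)
E
```

```text
top0
axis,r [ 556.95916999 -195.37852275   52.08870221]
green -2.472955201395693
gr 44.75545865041797
ptr114 (np.float64(3.0735592494519715), 'line', np.float64(2.984782704283528), np.float64(28.003694764056444), np.float64(45.19170096916629), np.int64(3221))
ptr117 (np.float64(3.0551576969432874), 'line', np.float64(2.987060013363255), np.float64(28.003694764056444), np.float64(45.63182680334708), np.int64(3281))
ptr121 (np.float64(3.0309823520180696), 'line', np.float64(2.989077168481103), np.float64(28.003694764056444), np.float64(46.34317359671373), np.int64(3364))
top1
axis,r [ 557.21329838 -195.2258211    52.52171527]
green -2.473633350839899
gr 45.0142683854114
ptr114 (np.float64(3.078957452695552), 'line', np.float64(2.988131904839603), np.float64(28.00626898730319), np.float64(45.4057246677688), np.int64(3015))
ptr117 (np.float64(3.0606550423089636), 'line', np.float64(2.989075861689216), np.float64(28.00626898730319), np.float64(45.84038429995232), np.int64(3082))
ptr121 (np.float64(3.036574734524605), 'line', np.float64(2.9907730908123487), np.float64(28.004970385472518), np.float64(46.5163159745752), np.int64(3170))
top3
axis,r [ 556.84218577 -195.34749546   52.0083533 ]
green -2.4553414222712453
gr 44.05583986141153
ptr114 (np.float64(-2.446304766749937), 'line', np.float64(-2.5083520723963924), np.float64(28.000757210999403), np.float64(45.63997241905259), np.int64(4159))
ptr117 (np.float64(-2.4721280256040763), 'line', np.float64(-2.5090762220731584), np.float64(28.000757210999403), np.float64(45.38148498459737), np.int64(4107))
ptr121 (np.float64(-2.5064491264279996), 'line', np.float64(-2.508909460155081), np.float64(28.000757210999403), np.float64(45.13774868217839), np.int64(4039))
```

Run:
```python
from h import *
im=cv2.imread("pics/side3.png"); C=np.array([556.9,-195.3])
print("centre px",px("side",[*C,99]), "predicted green",px("side",[*(C+45*np.array([np.cos(-2.473),np.sin(-2.473)])),99]))
for z in(115,118,121):
  for a in(-2.55,-2.47,-2.39): print(z,a,px("side",[*(C+46*np.array([np.cos(a),np.sin(a)])),z]).round(1),end=" ")
  print()
t=cv2.imread("pics/top3.png")
for z in(115,118,121):
  for a in(-2.55,-2.47,-2.39): print(z,a,px("top",[*(C+46*np.array([np.cos(a),np.sin(a)])),z]).round(1),end=" ")
  print()
c1=cv2.resize(t[165:195,390:430],(400,300),interpolation=cv2.INTER_NEAREST)
c2=cv2.resize(im[140:170,325:365],(400,300),interpolation=cv2.INTER_NEAREST)
cv2.imwrite("pics/c3.png",np.hstack([c1,c2]))
```

```text
centre px [331.21614865 155.38797049] predicted green [347.35243044 155.00065528]
115 -2.55 [348.1 150.8] 115 -2.47 [348.  150.1] 115 -2.39 [347.8 149.3] 
118 -2.55 [348.2 149.8] 118 -2.47 [348.1 149.1] 118 -2.39 [347.9 148.4] 
121 -2.55 [348.3 148.9] 121 -2.47 [348.1 148.2] 121 -2.39 [347.9 147.5] 
115 -2.55 [413.4 185.1] 115 -2.47 [414.9 184.1] 115 -2.39 [416.3 182.9] 
118 -2.55 [413.9 184.9] 118 -2.47 [415.3 183.8] 118 -2.39 [416.7 182.6] 
121 -2.55 [414.3 184.7] 121 -2.47 [415.8 183.6] 121 -2.39 [417.1 182.4]
```

View pics/c3.png

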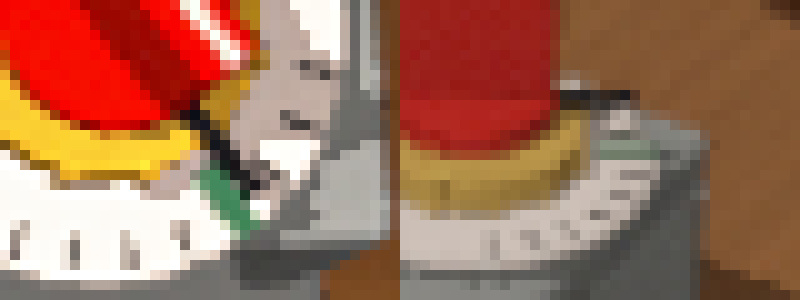

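The pointer tip in the top view, (416,184), and its row in the side view, 149.7, both fit z≈117 and angle −2.47. The green mark is at −2.473, so the pointer is on the mark. Next I'll swing the ring back to its tight stop.

Run:
```python
from h import *
C=np.array([556.9,-195.3]); a1=0.376
P=C+85*np.array([np.cos(a1),np.sin(a1)])
goto([*P,210],rot(a1))
if servo_line([*P,117],120,guard=10): print("guard",current_tool_pos()); raise SystemExit
grip(12,15); print("opening",current_opening(),current_contact_force())
if current_opening()>12.8:
    print(arc(a1,-0.30,5,117,A=C,guard=25),current_contact_force())
    print(arc(-0.30,-0.50,5,117,A=C,speed=50,guard=18)); f=current_contact_force(); p=current_tool_pos()
    print(f,p,np.arctan2(p[1]-C[1],p[0]-C[0]),current_opening())
    hold(.3); print(current_contact_force())
print(current_time())
```

```text
opening 12.93655922795015 [-0.74116973  0.21090056  2.74710959]
(-0.3, False) [ 8.08141246 -3.49001471  1.19794137]
(-0.5, False)
[16.27772262 24.05585728  0.81276514] [ 635.02110081 -229.73005167  117.39828005] -0.4151155066527682 20.760111170426843
[16.74788762 25.89264616  0.35927445]
20.1667
```

Run:
```python
from h import *
p=current_tool_pos()
servo_line([p[0],p[1]+4,117],100)
grip(50); p=current_tool_pos()
servo_line([p[0],p[1],220],250)
goto([420,-420,260],rot(-.5))
im,_=read_camera("top"); cv2.imwrite("pics/top4.png",im)
im2,_=read_camera("side"); cv2.imwrite("pics/side4.png",im2)
for k,v in measure(im).items(): print(k,v)
C=np.array([556.9,-195.3])
for n in("top0","top4"):
    i=cv2.imread(f"pics/{n}.png"); hsv=cv2.cvtColor(i,cv2.COLOR_BGR2HSV)
    red=((hsv[...,1]>180)&((hsv[...,0]<6)|(hsv[...,0]>174))&(hsv[...,2]>90)); red[:,:370]=0;red[:,440:]=0;red[135:]=0
    v,u=np.nonzero(red); q=at_z("top",(u.mean(),v.mean()),150); print(n,len(u),q,np.arctan2(q[1]-C[1],q[0]-C[0]))
cv2.imwrite("pics/c4.png",np.hstack([cv2.resize(im[110:210,355:455],(400,400)),cv2.resize(im2[110:190,295:375],(400,400))]))
print(current_time())
```

```text
axis,r [ 556.99533579 -195.33421111   52.07157034]
green -2.458942961392953
gr 44.43121484655869
ptr114 (np.float64(-2.452851282627547), 'line', np.float64(-2.523042677864404), np.float64(28.003519832487132), np.float64(45.75266652411471), np.int64(4323))
ptr117 (np.float64(-2.4783422870301486), 'line', np.float64(-2.5231096933581503), np.float64(28.00078738036234), np.float64(45.49178649813847), np.int64(4268))
ptr121 (np.float64(-2.512663356612315), 'line', np.float64(-2.522483260164951), np.float64(28.00078738036234), np.float64(45.255450365218465), np.int64(4194))
top0 49 [ 636.46645756 -222.96853713  150.        ] -0.33466112895841305
top4 49 [ 636.46645756 -222.96853713  150.        ] -0.33466112895841305
22.8917
```

View pics/c4.png

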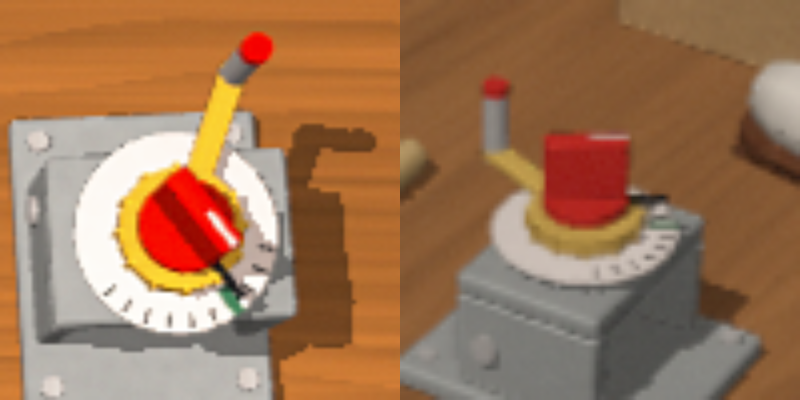

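The ring arm is back exactly where it started: peg cap at (419,122), pressed on its stop at about 29 N. The pointer is unmoved and stands at the green mark, and the gripper is clear of everything.

```bash
python3 -c "
from workcell import *
print(sign_off())"
```

```text
the job is handed in; nothing more can be done
None
```

I loosened the ring about 0.72 rad, turned the red knob until its pointer measured within about 0.01–0.04 rad of the green mark, swung the ring back to its tight stop, and handed the job in at about 23 s; no verdict came back.

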